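# Dock the tube rack and start the reader with its two-key chord

### The job

Push the white tube rack along the bench with the fingertips, without lifting it, until it sits fully home and square against the back stop of the reader's dock. Then press the two square start keys fully down together, one fingertip on each, hold both down for three seconds, and let them spring up again, leaving the rack docked. Leave the two round keys on the look-alike box and everything else on the bench alone.

Things in the scene. Friction and masses are not known exactly. Their poses are not given: they have to be found in the camera images.
- rack: loose white tube rack, 24 orange-capped tubes fast in it, 0.25-0.5 kg: 70 mm (x) by 110 mm (y), body 40 mm high, caps up to 63 mm. Origin: centre of its underside. Its x axis points roughly into the dock; the face to push is the long one 35 mm to -x. It starts 95-135 mm short of home, a little askew. Pushed low, it slides without tipping
- dock_home (a point): where the rack's origin lies when fully home in the fixed dock (on the bench); x points into the dock. Back stop face at x = +35 mm. Side guides, 30 mm high, 120 mm apart inside (5 mm play each side), run from x = -25 mm, with flared lead-ins out to x = -63 mm, 150 mm apart. A docked rack's front face is at x = -35 mm: keep the pushing fingers within 110 mm
- reader: the fixed reader that carries the dock; origin and axes as dock_home. Its white housing, 170 mm wide and 75 mm high, stands behind the stop from x = 47 to 157 mm
- start_station_mid (a point): midway between the tops of the two square start keys (when up), 52 mm above the bench; y runs from start_key_2 to start_key_1. Fixed grey box 90 mm (x) by 130 mm (y), 40 mm high, left or right of the dock. Caps: white, 26 mm square, centres at y = +30 and -30 mm (so 17 to 43 mm from the middle), standing 12 mm above the box when up, 6 mm when down
- start_key_1 (a joint): travel of the square start key on the +y side of its station: 0 = up, 0.006 m = fully down. It moves straight down and springs back by itself; about 1.2 N starts it moving and 4 N takes it fully down
- start_key_2 (a joint): travel of the square start key on the -y side of its station: 0 = up, 0.006 m = fully down. It moves straight down and springs back by itself; about 1.2 N starts it moving and 4 N takes it fully down
- lamp_station_mid (a point): the same point on the look-alike grey box on the other side of the dock, which has two round white keys, 26 mm across, centres 60 mm apart: not to be pressed
- lamp_key_1 (a joint): travel of the round key on the +y side of its station: 0 = up, 0.006 m = fully down. It moves straight down and springs back by itself; about 1.2 N starts it moving and 4 N takes it fully down
- lamp_key_2 (a joint): travel of the round key on the -y side of its station: 0 = up, 0.006 m = fully down. It moves straight down and springs back by itself; about 1.2 N starts it moving and 4 N takes it fully down
- reagent_bottle: bystander: reagent bottle, 52 mm across, 105 mm tall, standing. Origin at the centre of its underside. To be left alone
- tube_a: bystander: single capped tube, 32 mm across, 83 mm tall, standing. Origin at the centre of its underside. To be left alone
- tube_b: bystander: single capped tube, 32 mm across, 83 mm tall, standing. Origin at the centre of its underside. To be left alone
- kit_carton: bystander: paper carton 60 x 90 x 100 mm tall, standing. Origin at the centre of its underside. To be left alone
- specimen_jar: bystander: jar 54 mm across, 60 mm tall, standing. Origin at the centre of its underside. To be left alone
- tip_tray: bystander: open divided tray 80 x 120 x 35 mm tall. Origin at the centre of its underside. To be left alone
- marker: bystander: marker pen lying flat, about 130 mm long along its x axis, 13 mm thick. Origin at the centre of its underside. To be left alone
Mind the look-alikes: they are no part of the job. Leave any brown or turquoise look-alike of the part that bears start_station_mid alone. What is shaped like the part that bears lamp_station_mid but yellow is not meant.

How it is judged:
On the way, in this order (a step that is already met when the one before it is completed fails the run):
1. the rack sits fully home and square in the dock (x of rack in the frame of dock_home between -0.006 and 0.006 m and y of rack in the frame of dock_home between -0.012 and 0.012 m and angle between the x axis of rack and the x axis of dock_home, either way round below 0.12 rad and height (world z) of rack below 0.006 m and angle between rack's own z axis and vertical below 0.1 rad), for 0.2 s.
2. with the rack home, both square keys are held down together (deeper than 4.5 of 6 mm) for at least 2 s without a break (all of step 1 and value of joint each of start_key_1, start_key_2 above 0.0045 m), for 2 s.
At the end, for the whole second after the job is handed in: the rack rests on the bench, upright, within 6 mm of home along the dock, 12 mm across it and 0.12 rad of square, and all four keys are up (less than 1.5 mm down) (all of step 1 and value of joint each of start_key_1, start_key_2, lamp_key_1, lamp_key_2 below 0.0015 m and linear speed of rack below 0.02 m/s); the robot touches nothing.
It fails at once if the rack lifted off the bench (over 8 mm) or tipped (over 0.25 rad) (height (world z) of rack above 0.008 m or angle between rack's own z axis and vertical above 0.25 rad).
It fails at once if one square key pressed down alone, the other still up ((value of joint start_key_1 above 0.0045 m and value of joint start_key_2 below 0.001 m) or (value of joint start_key_2 above 0.0045 m and value of joint start_key_1 below 0.001 m)).
It fails at once if a square key pressed down before the rack is home (value of joint any of start_key_1, start_key_2 above 0.0045 m and (not (x of rack in the frame of dock_home above -0.006 m) or not (x of rack in the frame of dock_home below 0.006 m) or not (y of rack in the frame of dock_home above -0.012 m) or not (y of rack in the frame of dock_home below 0.012 m) or not (angle between the x axis of rack and the x axis of dock_home, either way round below 0.12 rad) or not (height (world z) of rack below 0.006 m) or not (angle between rack's own z axis and vertical below 0.1 rad))).
It fails at once if a round key pressed (value of joint any of lamp_key_1, lamp_key_2 above 0.003 m).
It fails at once if a bystander moved more than 20 mm or tipped or lifted (distance of any of reagent_bottle, tube_a, tube_b, kit_carton, specimen_jar, tip_tray, marker from where it was at the start of the episode above 0.02 m or angle between any of reagent_bottle, tube_a, tube_b, kit_carton, specimen_jar, tip_tray, marker's own z axis and vertical above 0.3 rad).
It also fails if it takes over 54 s, if anything falls off the work surface, if the arm or the gripper's body presses on something with over 40 N, if the wrist force passes 120 N, or if a joint passes its speed limit or range.

### The arm

A 6-joint arm with a two-finger parallel gripper is mounted at the origin on the work surface. World frame = base frame: x ahead of the robot, y to its left, z up, the work surface at z = 0. Lengths are in m, angles in rad, forces in N, time in s.
With the tool pointing down it reaches from about 0.275 to 0.75 m from the base axis. Payload 10.2 kg.
Tool frame: the origin (TCP) lies on the centre line of the jaws, within the pads' length; the fingertips stand 8 mm ahead of it and the grasp point (between the pads) lies 11 mm behind it; z points along the fingers, y is the line along which they close (so a half turn about z gives the same grasp; the last joint's range is limited). The gripper opens to 88 mm and grips with 3 to 60 N. Pads are 18 mm wide; open, the fingers measure 123 mm over their backs; the gripper's body (75 mm by 187 mm) begins 45 mm behind the grasp point.
Start: joints at [-1.34, 0.313, 1.498, -0, 1.331, -0.223], TCP at [0.23, -0.472, 0.247] pointing down, gripper open.
Joint ranges: [-2.94, 2.94], [-0.97, 2.17], [0.19, 2.56], [-1.23, 4.37], [0.02, 3.11], [-2.88, 2.88]. Speed limits (rad/s): [2.39, 2.39, 3.01, 3.14, 3.14, 3.14].

### API

Orientations are given as a rotation vector (axis times angle).
In Python, from cell import readout, read_camera, manip, spot_in, silhouettes gives the robot as it stands.
- The arm moves only by the shell command python3 -m jog 'ROWS' [FORCE]. ROWS is JSON, a list of rows, each a list of 5 numbers: the shift along the tool's x, y, z in cm, then the turn about the tool's z in rad, then the finger opening in cm, from 0 to 8.81. In form: [[tx, ty, tz, roll, grip], ...]. A call has exactly 10 rows; each row is the pose to reach, as a shift and turn from the pose commanded when the call began, along the tool's axes at that moment; what a row does not reach only later rows make up. A row lasts 1/12 s, in which the tool goes at most 41.7 mm and 7.16 degrees, less where a joint would pass 70% of its speed; a pose out of reach is approached as far as the arm can. A call with a gripper value outside its range is refused whole. The fingers move at their own pace and stop on an object; FORCE is the grip in N (left out, the last holds). Time passes only in rows, so rows that repeat a pose let the fingers close, or fill a call up. It gives the time, the measured TCP pose, the force and the opening at its end, in the units of the state.
- readout.get_obs(): the state, without advancing time (a new reading comes with each control period).
- read_camera(name): name is "scene" or "top"; returns a dict with "color" (400x640x3 uint8, blue, green, red), "range_z" (400x640 float32, m along the optical axis (not along the pixel's ray), 0 where there is no reading), "fx", "fy", "cx", "cy" (pixels), "R" (3x3) and "t" (3): a world point X has camera coordinates R X + t. Camera axes: x right, y down, z forward; pixel columns grow to the right and rows downward; lengths in m; the calibration is good to about 2 mm. A picture is of the moment at which its call begins.
- manip.close_job(): hands the job in, once; it reports no verdict.
Trained networks look in the newest picture that a camera, given by its name, has taken for a name from the list of things; names that differ only in an ending like _2 or _b are one class to them, and where a whole thing is asked for, a point or a joint stands for the part that bears it (a point fixed in the world has none). Each returns a list of dicts, best first, with "conf" (0 to 1); they miss things now and then, are a little off and sometimes report something else, mostly with a low value. They report only what shows in the picture. A call takes as long as a camera call. They do not tell look-alikes from the thing itself.
- spot_in(camera, label): "point" ([column, row] in pixels, amid what is visible of it).
- silhouettes(camera, label): "pixels" (400x640 bool, what is visible of it) and "point" ([column, row] in pixels, amid what is visible of it).
The state is a dict: "t": time; "q": joint angles; "qd": joint speeds; "joint_torque": joint torques, N m; "ee_pos": TCP position; "orientation": TCP orientation; "force": force on the tool from outside, world axes, zero at the start; "torque": the same for the moment, N m; "opening": finger opening in m.
Only numpy, scipy, OpenCV 4.12 (cv2) and the standard library are available. Lean on these libraries where they do the work, as an engineer would, in place of code of your own. Each camera call takes 0.05 s, during which the arm holds its last target. There are 200 camera calls.

## Working session

There is one attempt and no reset: what is moved stays moved. The work goes in short steps, Python scripts to look and compute and a shell command to move; the robot and the scene stay as the last step left them, time stands still between calls to the robot, and variables do not carry over. Pictures are saved under pics/ and viewed, on a budget of 10 in all, crops included, one or two more only if the job needs it, and the job is handed in when it is done.

```bash
mkdir -p pics; ls
python3 - <<'E'
from cell import readout, read_camera, spot_in
import cv2
print(readout.get_obs())
for n in("scene","top"):
    c=read_camera(n); cv2.imwrite(f"pics/{n}0.png",c["color"])
    print(n,c["fx"],c["cx"],c["cy"],c["R"],c["t"])
    for l in("rack","reader","start_key_1","lamp_key_1","start_station_mid","lamp_station_mid"):
        print(n,l,[(round(d["conf"],2),[int(v) for v in d["point"]]) for d in spot_in(n,l)])
E
```

```text
pics
{'t': 0.0, 'q': array([-1.34040288e+00,  3.13423525e-01,  1.49838392e+00,  4.14743244e-06,
        1.33101960e+00, -2.23433324e-01]), 'qd': array([-0.00056508, -0.00084033, -0.0009838 , -0.00150476, -0.00180562,
        0.00038217]), 'joint_torque': array([ 3.22521555e-04, -4.02213013e+01, -2.52267623e+01,  6.95018680e-02,
        3.53942730e-02, -7.67181723e-05]), 'ee_pos': array([ 0.23008612, -0.47164662,  0.24619463]), 'orientation': array([-3.05985689e+00, -7.06488371e-01,  4.20166794e-07]), 'force': array([-0.02037476, -0.39268406, -0.01296102]), 'torque': array([-0.00156464,  0.01089266,  0.03816367]), 'opening': 0.08793357827239301}
scene 489.2600540980964 314.3924653424019 192.87308788442118 [[-0.41926433  0.90786362 -0.00103236]
 [ 0.58895253  0.27112092 -0.76133328]
 [-0.69090689 -0.3198079  -0.64835991]] [ 0.21016783 -0.26235243  1.78149474]
scene rack [(0.8, [304, 204]), (0.63, [427, 235]), (0.24, [376, 269])]
scene reader [(0.9, [271, 251])]
scene start_key_1 [(0.69, [456, 296]), (0.68, [432, 296]), (0.65, [425, 234]), (0.63, [405, 229]), (0.63, [419, 189]), (0.55, 
[... 226 characters left out ...]
_station_mid [(0.91, [250, 141]), (0.84, [232, 172])]
top 473.23069270502106 313.8573745848885 194.95923587407353 [[ 2.85326752e-03 -9.99995340e-01  1.08570935e-03]
 [-9.96189119e-01 -2.93704905e-03 -8.71700184e-02]
 [ 8.71728010e-02 -8.32852457e-04 -9.96192857e-01]] [0.00403748 0.54492294 1.6676261 ]
top rack [(0.88, [317, 198])]
top reader [(0.62, [316, 138]), (0.58, [411, 146])]
top start_key_1 [(0.57, [234, 197]), (0.54, [221, 245]), (0.46, [238, 240]), (0.4, [219, 191]), (0.39, [203, 147])]
top lamp_key_1 [(0.58, [419, 257]), (0.2, [227, 195])]
top start_station_mid [(0.94, [232, 242]), (0.89, [228, 193]), (0.81, [199, 149])]
top lamp_station_mid [(0.95, [393, 209]), (0.77, [411, 256])]
```

Run:
```python
import cv2
a=cv2.imread("pics/top0.png"); b=a[90:340,150:480]
cv2.imwrite("pics/top0c.png",cv2.resize(b,None,fx=2.4,fy=2.4,interpolation=cv2.INTER_CUBIC))
```

```text
(no output)
```

View pics/scene0.png

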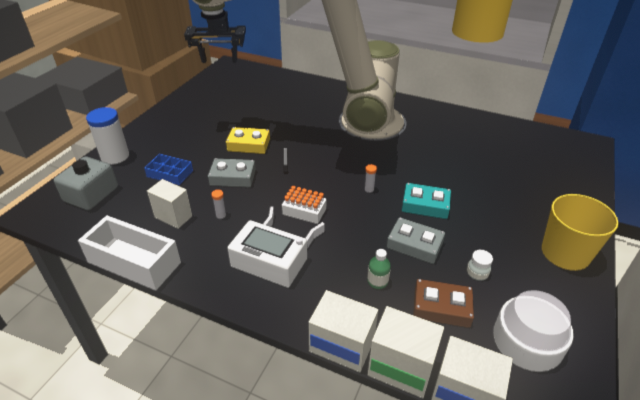

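View pics/top0c.png

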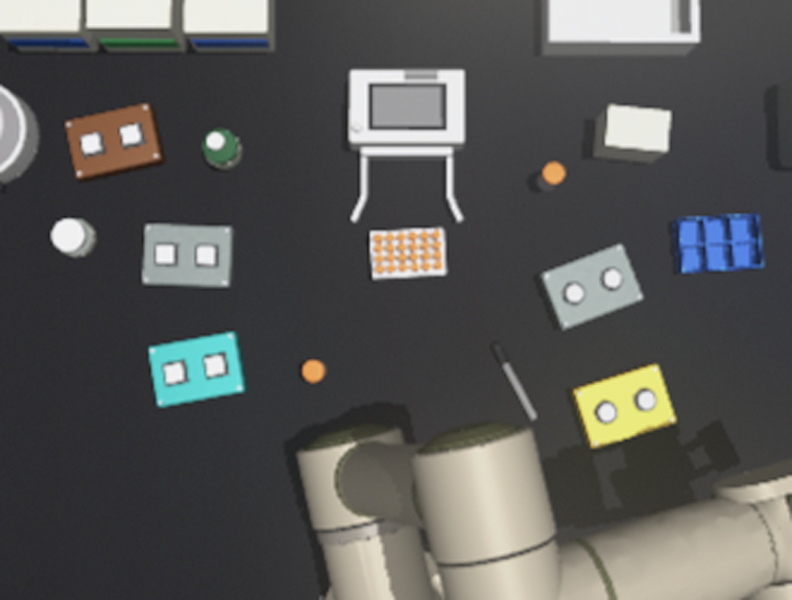

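Top view, full-image pixels: the rack is at (320,195) and the reader at (319,136). Two-key boxes that could be mistaken for each other:
- brown square keys (197,149)
- turquoise square keys (231,244)
- **grey square keys (228,196): the one I want**
- grey round keys (396,210): lamp
- yellow round keys (410,259)

Next I'll measure their poses.

```bash
cat > h.py <<'E'
import numpy as np, cv2
from cell import read_camera, silhouettes, spot_in, readout
def cloud(c):
    z=c["range_z"]; v,u=np.indices(z.shape)
    P=np.stack([(u-c["cx"])/c["fx"]*z,(v-c["cy"])/c["fy"]*z,z],-1)
    W=(P-c["t"])@c["R"]; W[z==0]=np.nan; return W
def rect(xy):
    (cx,cy),(w,h),a=cv2.minAreaRect((xy*1000).astype(np.float32)); 
    return np.round([cx,cy,w,h,a],1)
E
python3 - <<'E'
from h import *
for n in("top","scene"):
    c=read_camera(n); W=cloud(c); hsv=cv2.cvtColor(c["color"],cv2.COLOR_BGR2HSV)
    def box(x0,x1,y0,y1,z0,z1): return (W[...,0]>x0)&(W[...,0]<x1)&(W[...,1]>y0)&(W[...,1]<y1)&(W[...,2]>z0)&(W[...,2]<z1)
    if n=="top":
        for p in [(320,195),(319,136),(228,196),(219,196),(236,196),(280,244),(242,152)]: print(p,W[p[1],p[0]].round(3))
    r=W[195,320] if n=="top" else r
    d=W[136,319] if n=="top" else d
    s=W[196,228] if n=="top" else s
    def near(p,rad,z0,z1): 
        m=box(p[0]-rad,p[0]+rad,p[1]-rad,p[1]+rad,z0,z1); return m
    for lab,p,rad,z0,z1 in(("rack",r,.09,.025,.08),("reader",d,.13,.066,.085),("guides",d-[.15,0,0],.12,.02,.036),("station",s,.09,.03,.06),("keys",s,.05,.047,.06)):
        m=near(p,rad,z0,z1)
        if lab=="guides": m&=hsv[...,2]>150
        q=W[m]
        if len(q)>3: print(n,lab,len(q),rect(q[:,:2]),q.mean(0).round(4),np.round(q.min(0),3),np.round(q.max(0),3))
    m=near(s,.06,.03,.065)&(hsv[...,2]>190)&(hsv[...,1]<40)
    k,L,st,ce=cv2.connectedComponentsWithStats(m.astype(np.uint8))
    for i in range(1,k):
        if st[i,4]>15: print("  cap",st[i,4],ce[i].round(1),W[L==i].mean(0).round(4))
E
```

```text
(320, 195) [ 0.543 -0.016  0.048]
(319, 136) [ 0.747 -0.012  0.078]
(228, 196) [0.539 0.309 0.04 ]
(219, 196) [0.537 0.337 0.06 ]
(236, 196) [0.538 0.279 0.054]
(280, 244) [0.371 0.121 0.088]
(242, 152) [0.688 0.255 0.087]
top rack 666 [ 5.693e+02 -1.100e+01  1.224e+02  1.610e+02  3.000e-01] [ 0.5487 -0.0128  0.0482] [ 0.508 -0.091  0.025] [0.631 0.07  0.073]
top reader 1456 [ 7.582e+02 -1.160e+01  1.124e+02  1.688e+02  5.000e-01] [ 0.7576 -0.0108  0.076 ] [ 0.702 -0.096  0.066] [0.814 0.073 0.085]
top guides 210 [605.9 -10.7 194.6 161.1   0.8] [ 0.6289 -0.0113  0.0306] [ 0.508 -0.091  0.02 ] [0.704 0.07  0.036]
top station 934 [540.8 312.  130.6  90.2  88. ] [0.5402 0.3111 0.0416] [0.494 0.246 0.03 ] [0.586 0.378 0.06 ]
top keys 118 [539.6 309.7  81.3  95.2   0.7] [0.5414 0.3088 0.052 ] [0.5   0.262 0.047] [0.58  0.358 0.06 ]
  cap 54 [218.1 195.5] [0.5397 0.3424 0.0499]
  cap 48 [235.1 195.9] [0.5381 0.2824 0.0524]
scene rack 1021 [567.5 -11.1 166.1 127.1  89.7] [ 0.5593 -0.0061  0.0483] [ 0.504 -0.094  0.025] [0.631 0.072 0.068]
scene reader 2285 [ 7.574e+02 -1.070e+01  1.114e+02  1.716e+02  5.000e-01] [ 0.7633 -0.0072  0.0764] [ 0.701 -0.096  0.066] [0.813 0.075 0.085]
scene guides 259 [611.1 -11.6 149.1 162.6  20.4] [ 0.6042 -0.0064  0.03  ] [ 0.513 -0.094  0.02 ] [0.666 0.07  0.036]
scene station 1340 [539.8 311.9 130.3  97.   88.3] [0.5467 0.3138 0.0421] [0.491 0.246 0.03 ] [0.589 0.378 0.058]
scene keys 177 [538.5 313.   87.5  53.2  71.3] [0.5414 0.3134 0.0526] [0.516 0.266 0.047] [0.577 0.355 0.058]
  cap 72 [405.9 227.8] [0.5394 0.2822 0.0528]
  cap 76 [428.1 235. ] [0.5416 0.342  0.0532]
```

Run:
```python
from h import *
from scipy.spatial.transform import Rotation as R
o=readout.get_obs(); M=R.from_rotvec(o["orientation"]).as_matrix(); print(M.round(3)); 
p=o["ee_pos"]
for n in("top","scene"):
    c=read_camera(n); W=cloud(c)
    m=(W[...,0]>.47)&(W[...,0]<.60)&(abs(W[...,1]+.012)<.085)&(W[...,2]>.03)&(W[...,2]<.08)
    k,L,st,ce=cv2.connectedComponentsWithStats(m.astype(np.uint8)); i=1+st[1:,4].argmax()
    q=W[L==i]; print(n,len(q),rect(q[:,:2]),rect(q[q[:,2]<.048][:,:2]))
    for l in("reagent_bottle","tube_a","marker","specimen_jar","kit_carton"):
        print(l,[(round(d["conf"],2),W[int(d["point"][1]),int(d["point"][0])].round(3)) for d in spot_in(n,l)][:3])
print("to (0.46,-0.012):",(M.T@(np.array([.46,-.012,.15])-p)*100).round(1))
```

```text
[[ 0.899  0.438  0.   ]
 [ 0.438 -0.899 -0.   ]
 [ 0.     0.    -1.   ]]
top 611 [545.1 -13.1  70.8 109.6   4. ] [545.1 -13.1  70.8 109.6   4. ]
reagent_bottle [(0.47, array([0.683, 0.267, 0.076]))]
tube_a [(0.44, array([ 0.662, -0.224,  0.084])), (0.42, array([0.368, 0.131, 0.09 ])), (0.32, array([ 0.494, -0.276,  0.046]))]
marker [(0.55, array([ 0.36 , -0.165,  0.023]))]
specimen_jar [(0.59, array([0.561, 0.474, 0.06 ]))]
kit_carton [(0.78, array([ 0.709, -0.322,  0.097])), (0.25, array([ 0.755, -0.005,  0.077]))]
scene 864 [544.6 -13.   73.2 112.2   4.2] [544.6 -13.   73.2 112.2   4.2]
reagent_bottle [(0.59, array([0.783, 0.006, 0.078]))]
tube_a [(0.61, array([0.381, 0.119, 0.051])), (0.56, array([ 0.662, -0.218,  0.053]))]
marker [(0.55, array([ 0.364, -0.164,  0.013]))]
specimen_jar [(0.78, array([0.589, 0.483, 0.051]))]
kit_carton [(0.64, array([ 0.75 , -0.306,  0.102]))]
to (0.46,-0.012): [ 40.8 -31.3   9.7]
```

Run:
```python
import cv2
a=cv2.imread("pics/top0.png"); b=a[170:225,195:345]
cv2.imwrite("pics/close.png",cv2.resize(b,None,fx=5,fy=5,interpolation=cv2.INTER_CUBIC))
```

```text
(no output)
```

View pics/close.png

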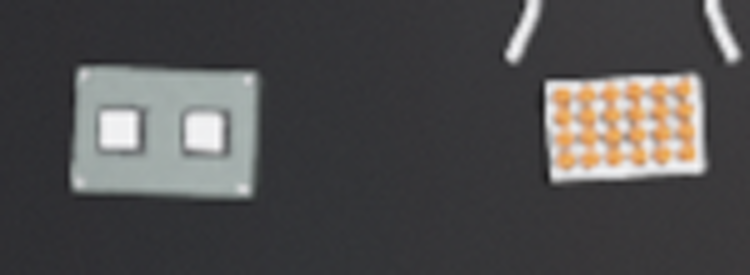

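The close crop confirms it: the grey box with square caps at crop (120,130) and (205,132), and the rack at (625,130), about 4° askew. I'm setting out towards a point in front of the rack, turning the jaw line parallel to the dock.

```bash
python3 -m jog '[[3.1,-2.4,0,0.045,6],[6.2,-4.8,0,0.09,6],[9.3,-7.2,0,0.135,6],[12.4,-9.6,0,0.18,6],[15.5,-12,0,0.225,6],[18.6,-14.4,0,0.27,6],[21.7,-16.8,0,0.315,6],[24.8,-19.2,0,0.36,6],[27.9,-21.6,0,0.405,6],[31,-24,0,0.445,6]]' 20
```

```text
t: 2.23
ee_pos: [0.404, -0.1184, 0.247]
orientation: [3.141, 0.01, 0.001]
force: [0.5, -1.2, 0.5]
opening: 0.0602
```

```bash
python3 -m jog '[[1.5,-2.8,1,0,6],[3,-5.6,2,0,6],[4.4,-8.4,4,0,6],[5.6,-10.6,6,0,6],[5.6,-10.6,9.5,0,6],[5.6,-10.6,13,0,6],[5.6,-10.6,16.5,0,6],[5.6,-10.6,20,0,6],[5.6,-10.6,22.5,0,6],[5.6,-10.6,22.5,0,6]]'
```

```text
t: 3.07
ee_pos: [0.4562, -0.0131, 0.018]
orientation: [-3.139, -0.014, 0.012]
force: [-0.6, 0.8, -0.1]
opening: 0.0599
```

```bash
python3 -m jog '[[1.5,0,0,0,6],[3,0,0,0,6],[4,0,0,0,6],[5,0,0,0,6],[6,0,0,0,6],[7,0,0,0,6],[8,0,0,0,6],[9,0,0,0,6],[10,0,0,0,6],[11,0,0,0,6]]'
```

```text
t: 3.9
ee_pos: [0.5692, -0.0128, 0.0234]
orientation: [3.141, 0.014, 0.0]
force: [-2.5, -0.1, -1.7]
opening: 0.0602
```

```bash
cat > look.py <<'E'
import sys
from h import *
c=read_camera("top"); W=cloud(c); hsv=cv2.cvtColor(c["color"],cv2.COLOR_BGR2HSV)
m=(hsv[...,0]<18)&(hsv[...,1]>140)&(hsv[...,2]>120)&(abs(W[...,1]+.012)<.09)&(W[...,0]>.5)&(W[...,0]<.72)
q=W[m]; print("caps",len(q),rect(q[:,:2]),q.mean(0).round(4))
cv2.imwrite(f"pics/{sys.argv[1]}.png",cv2.resize(c["color"][90:260,180:430],None,fx=3,fy=3,interpolation=cv2.INTER_CUBIC))
c=read_camera("scene"); cv2.imwrite(f"pics/{sys.argv[1]}s.png",cv2.resize(c["color"][130:300,200:450],None,fx=3,fy=3,interpolation=cv2.INTER_CUBIC))
E
python3 look.py a
```

```text
caps 1 [639.9 -57.7   0.    0.    0. ] [ 0.6399 -0.0577  0.0645]
```

View pics/as.png

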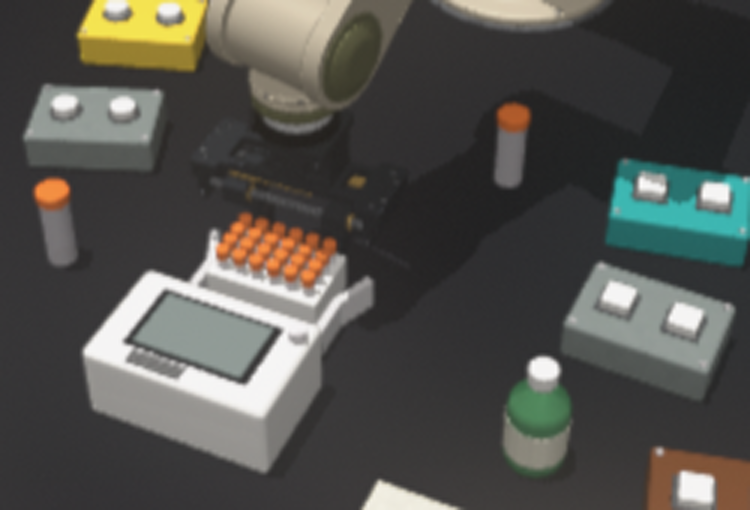

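The rack (crop 275,260) is sliding squarely between the flares, so I'll keep pushing.

```bash
python3 -m jog '[[0.6,0,0.2,0,6],[1.2,0,0.2,0,6],[1.8,0,0.2,0,6],[2.3,0,0.2,0,6],[2.7,0,0.2,0,6],[3.1,0,0.2,0,6],[3.4,0,0.2,0,6],[3.7,0,0.2,0,6],[3.9,0,0.2,0,6],[3.9,0,0.2,0,6]]'
```

```text
t: 4.83
ee_pos: [0.6079, -0.0124, 0.0197]
orientation: [-3.141, -0.014, -0.0]
force: [-3.1, -0.1, 3.3]
opening: 0.0601
```

```bash
python3 -m jog '[[0.1,0,0,0,6],[0.2,0,0,0,6],[0.3,0,0,0,6],[0.4,0,0,0,6],[0.5,0,0,0,6],[0.6,0,0,0,6],[0.7,0,0,0,6],[0.7,0,0,0,6],[0.7,0,0,0,6],[0.7,0,0,0,6]]'
```

```text
t: 5.67
ee_pos: [0.6082, -0.0121, 0.0197]
orientation: [-3.14, -0.012, 0.029]
force: [-45.4, -1.0, 32.3]
opening: 0.0602
```

The rack is hard against the stop: 45 N with no further motion. Now I'll back off and check it.

```bash
python3 -m jog '[[-0.4,0,0,0,6],[-0.8,0,0,0,6],[-1.5,0,0,0,6],[-3,0,0,0,6],[-5,0,-0.5,0,6],[-7,0,-2.5,0,6],[-8,0,-5.5,0,6],[-9,0,-9,0,6],[-9,0,-12,0,6],[-9,0,-12,0,6]]'; python3 look.py b
```

```text
t: 6.5
ee_pos: [0.527, -0.0137, 0.1454]
orientation: [3.139, 0.014, 0.017]
force: [1.3, 0.8, -0.4]
opening: 0.0601
caps 78 [653.9 -13.8  88.1  50.6  89.8] [ 0.6525 -0.0115  0.063 ]
```

View pics/bs.png

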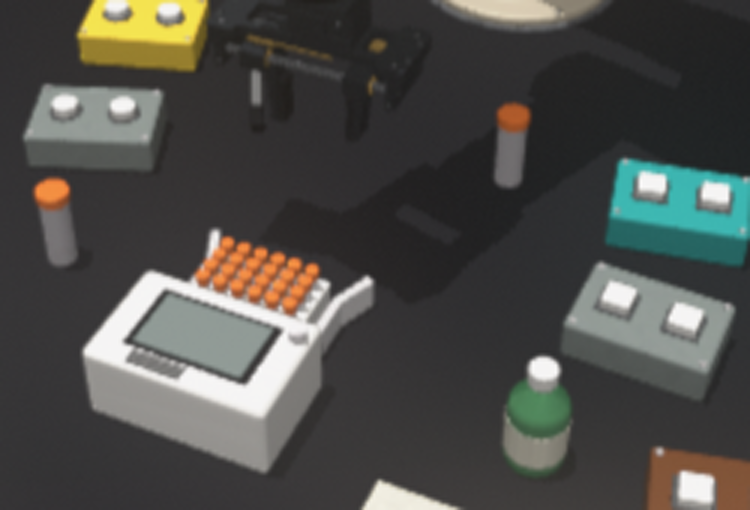

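The rack is seated in the dock (crop 260,275). I'll move above the start station with the fingers at 60 mm spacing, then re-measure the rack from the clear view.

```bash
python3 -m jog '[[0.2,-3.7,0,0,4.25],[0.4,-7.4,0,0.01,4.25],[0.6,-11.1,0,0.02,4.25],[0.8,-14.8,0,0.03,4.25],[1,-18.5,0,0.04,4.25],[1.2,-22.2,0,0.04,4.25],[1.4,-25.9,0,0.04,4.25],[1.6,-29.5,0,0.04,4.25],[1.6,-32.6,0,0.04,4.25],[1.6,-32.6,0,0.04,4.25]]'; python3 look.py c
python3 - <<'E'
from h import *
for n in("top","scene"):
    c=read_camera(n); W=cloud(c); m0=abs(W[...,1]+.012)<.045
    rd=W[(abs(W[...,1]+.012)<.1)&(W[...,0]>.69)&(W[...,0]<.83)&(W[...,2]>.066)&(W[...,2]<.085)]
    print(n,"reader",rect(rd[:,:2]))
    q=W[m0&(W[...,0]>.58)&(W[...,0]<.66)&(W[...,2]>.03)&(W[...,2]<.055)]
    print(" rack front min/pcts",np.percentile(q[:,0],[0,1,3]).round(4))
    for s in(-1,0,1):
        k=q[abs(q[:,1]+.012-s*.03)<.015]; print(s,k[:,0].min().round(4))
    hsv=cv2.cvtColor(c["color"],cv2.COLOR_BGR2HSV)
    m=(abs(W[...,0]-.54)<.04)&(abs(W[...,1]-.312)<.06)&(W[...,2]>.03)&(W[...,2]<.06)&(hsv[...,2]>185)&(hsv[...,1]<40)
    k,L,st,ce=cv2.connectedComponentsWithStats(m.astype(np.uint8))
    for i in range(1,k):
        if st[i,4]>15: print("  cap",st[i,4],W[L==i].mean(0).round(4))
E
```

```text
t: 7.43
ee_pos: [0.5363, 0.3176, 0.1372]
orientation: [-3.141, 0.042, 0.003]
force: [-0.2, 0.3, -1.2]
opening: 0.0425
caps 86 [653.9 -13.9  88.2  52.2  89.7] [ 0.6519 -0.0123  0.0623]
top reader [ 7.578e+02 -1.160e+01  1.129e+02  1.688e+02  1.000e-01]
 rack front min/pcts [0.6214 0.6216 0.6219]
-1 0.622
0 0.6214
1 0.622
scene reader [ 7.568e+02 -1.080e+01  1.139e+02  1.701e+02  2.000e-01]
 rack front min/pcts [0.6183 0.6187 0.6198]
-1 0.6298
0 0.6183
1 0.6199
  cap 16 [0.5383 0.2837 0.0528]
```

View pics/c.png

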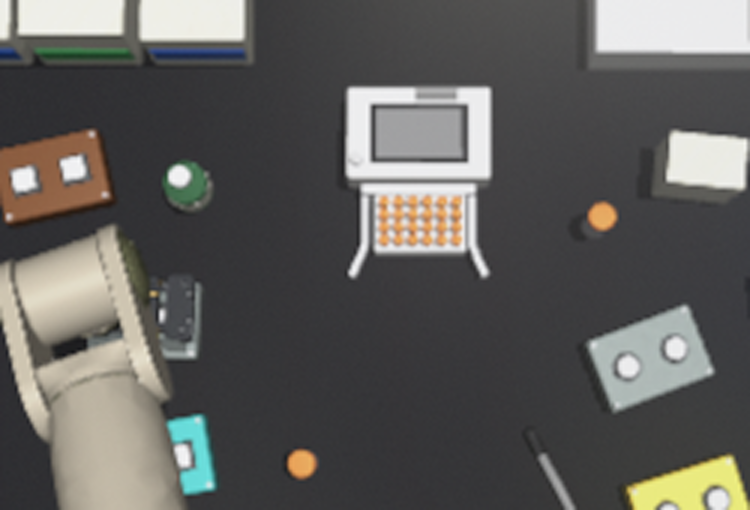

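Seen from above, the rack's front face is at x=0.621–0.622 across its width, which matches home and square. Next I'll check the settled TCP over the keys.

```bash
python3 -m jog '[[0,0,1,0,4.25],[0,0,2.5,0,4.25],[0,0,4,0,4.25],[0,0,5,0,4.25],[0,0,5.8,0,4.25],[0,0,6,0,4.25],[0,0,6,0,4.25],[0,0,6,0,4.25],[0,0,6,0,4.25],[0,0,6,0,4.25]]'; python3 -c "
from h import *
o=readout.get_obs();print(o['ee_pos'],o['orientation'],o['force'])
c=read_camera('scene');cv2.imwrite('pics/d.png',cv2.resize(c['color'][190:270,370:470],None,fx=6,fy=6,interpolation=cv2.INTER_CUBIC))"
```

```text
t: 8.47
ee_pos: [0.5381, 0.313, 0.0804]
orientation: [-3.141, 0.049, -0.002]
force: [-0.5, 0.5, -1.2]
opening: 0.0426
[0.53805773 0.3130476  0.08041608] [-3.14075898e+00  4.90530556e-02 -1.85160049e-03] [-0.5243249   0.45119118 -1.21066137]
```

View pics/d.png

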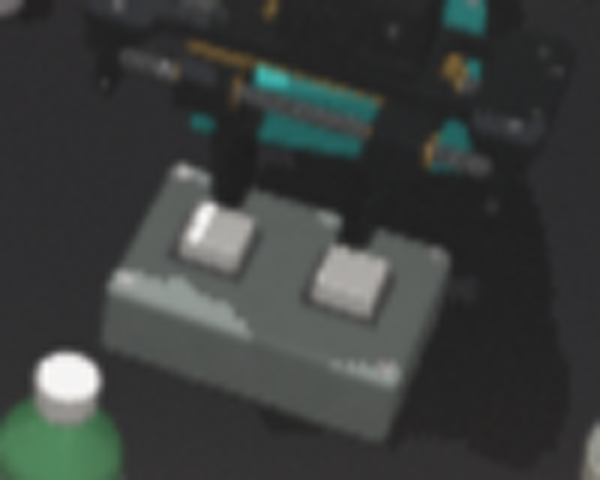

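Each fingertip hangs over its own cap (crop (235,205) over (215,235), and (355,240) over (350,280)), about 20 mm up. Pressing now.

```bash
python3 -m jog '[[0.2,0,0.7,0,4.25],[0.2,0,1.3,0,4.25],[0.2,0,1.8,0,4.25],[0.2,0,2.1,0,4.25],[0.2,0,2.3,0,4.25],[0.2,0,2.5,0,4.25],[0.2,0,2.65,0,4.25],[0.2,0,2.8,0,4.25],[0.2,0,2.9,0,4.25],[0.2,0,2.9,0,4.25]]'
```

```text
t: 9.35
ee_pos: [0.5397, 0.3128, 0.0542]
orientation: [3.141, -0.048, 0.001]
force: [-12.9, -7.2, 30.0]
opening: 0.0423
```

The keys are bottomed: 30 N, tips at 46 mm. Holding.

```bash
python3 -m jog '[[0,0,0,0,4.25],[0,0,0,0,4.25],[0,0,0,0,4.25],[0,0,0,0,4.25],[0,0,0,0,4.25],[0,0,0,0,4.25],[0,0,0,0,4.25],[0,0,0,0,4.25],[0,0,0,0,4.25],[0,0,0,0,4.25]]'
python3 -m jog '[[0,0,0,0,4.25],[0,0,0,0,4.25],[0,0,0,0,4.25],[0,0,0,0,4.25],[0,0,0,0,4.25],[0,0,0,0,4.25],[0,0,0,0,4.25],[0,0,0,0,4.25],[0,0,0,0,4.25],[0,0,0,0,4.25]]'
python3 -c "
from h import *
c=read_camera('scene');cv2.imwrite('pics/e.png',cv2.resize(c['color'][190:270,370:470],None,fx=6,fy=6,interpolation=cv2.INTER_CUBIC))"
python3 -m jog '[[0,0,0,0,4.25],[0,0,0,0,4.25],[0,0,0,0,4.25],[0,0,0,0,4.25],[0,0,0,0,4.25],[0,0,0,0,4.25],[0,0,0,0,4.25],[0,0,0,0,4.25],[0,0,0,0,4.25],[0,0,0,0,4.25]]'
python3 -m jog '[[0,0,0,0,4.25],[0,0,0,0,4.25],[0,0,0,0,4.25],[0,0,0,0,4.25],[0,0,0,0,4.25],[0,0,0,0,4.25],[0,0,0,0,4.25],[0,0,0,0,4.25],[0,0,0,0,4.25],[0,0,0,0,4.25]]'
```

```text
t: 10.18
ee_pos: [0.5397, 0.3128, 0.0542]
orientation: [3.141, -0.048, 0.001]
force: [-13.4, -6.7, 29.7]
opening: 0.0422
t: 11.02
ee_pos: [0.5397, 0.3128, 0.0542]
orientation: [3.141, -0.048, 0.001]
force: [-13.2, -6.7, 29.7]
opening: 0.0424
t: 11.9
ee_pos: [0.5397, 0.3129, 0.0542]
orientation: [3.141, -0.048, 0.001]
force: [-13.3, -7.2, 29.8]
opening: 0.0425
t: 12.73
ee_pos: [0.5397, 0.3128, 0.0542]
orientation: [3.141, -0.048, 0.001]
force: [-13.3, -6.4, 30.1]
opening: 0.0421
```

View pics/e.png

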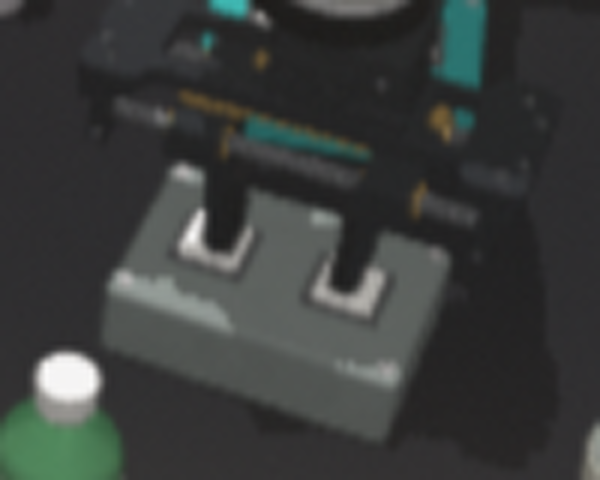

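One fingertip stands centred on each cap (crop (218,245) and (348,285)) and both caps are down. They've been held for over 3 s, so I'm releasing straight up.

```bash
python3 -m jog '[[0,0,-0.4,0,4.25],[0,0,-0.9,0,4.25],[0,0,-2,0,4.25],[0,0,-4,0,4.25],[0,0,-7,0,4.25],[0,0,-10,0,4.25],[0,0,-13,0,4.25],[0,0,-14,0,4.25],[0,0,-14,0,4.25],[0,0,-14,0,4.25]]'; python3 look.py f
python3 -c "
from h import *
c=read_camera('top');W=cloud(c)
q=W[(abs(W[...,1]+.012)<.045)&(W[...,0]>.58)&(W[...,0]<.66)&(W[...,2]>.03)&(W[...,2]<.055)]
print([q[abs(q[:,1]+.012-s*.03)<.015][:,0].min().round(4) for s in(-1,0,1)])
c=read_camera('scene');W=cloud(c)
m=(abs(W[...,0]-.54)<.05)&(abs(W[...,1]-.312)<.05)&(W[...,2]>.047)&(W[...,2]<.06)
print('high pts on station',m.sum(),np.median(W[m][:,2]))
print(readout.get_obs()['force'])"
```

```text
t: 13.57
ee_pos: [0.5395, 0.3128, 0.1898]
orientation: [3.141, -0.049, -0.001]
force: [0.6, 0.5, 0.2]
opening: 0.0425
caps 86 [ 6.543e+02 -1.390e+01  5.100e+01  8.820e+01  1.000e-01] [ 0.6522 -0.0118  0.0627]
[np.float64(0.6218), np.float64(0.6212), np.float64(0.6209)]
high pts on station 177 0.05263548614094105
[-0.04546743 -0.08738582  0.58795499]
```

View pics/fs.png

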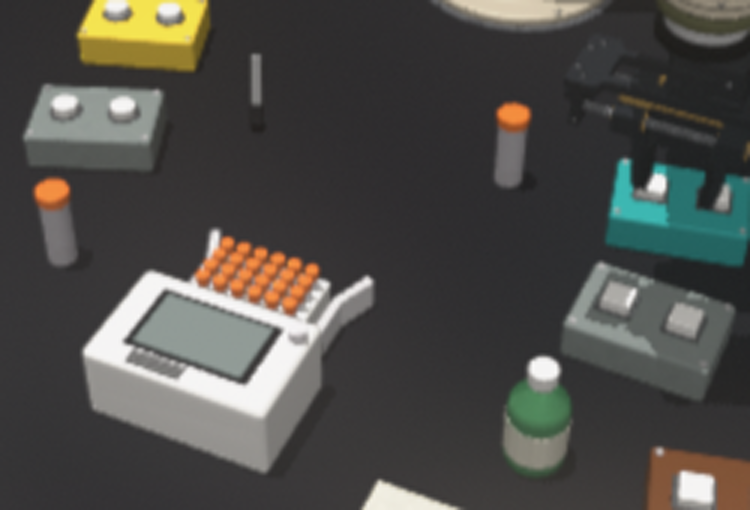

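The keys are up (tops at 52.6 mm, crop (618,297) and (685,320)), the rack is docked (260,275), and the bystanders in this view are where they were.

```bash
python3 -c "
from cell import manip
print(manip.close_job())"
```

```text
the job is handed in; nothing more can be done
None
```

The rack is docked and the two square start keys on the grey box were pressed together and released. I handed the job in at about 14 s of the 54 s allowed; the hand-in gives no verdict.

- **Docking:** I pushed the rack with both fingertips until it would move no further (45 N at the wrist). Afterwards its front face measured x = 0.621–0.622 m across its width, against about 0.621 m expected for home and square.
- **Keys:** I held them at the bottom for about 3.4 s at a steady 30 N in total. A picture during the hold showed one fingertip on each cap and both caps down.
- **Last checks:** After release the cap tops read 52.6 mm, which is fully up, and the rack had not moved. The force was near zero, so the arm was touching nothing.
- **Bystanders and round keys:** I never went near the round keys. The bystanders in the last picture looked undisturbed, but the jar, carton and tip tray were outside that crop and I did not measure them again.
- **Small disagreement:** the scene camera had put the rack's front face 2–3 mm nearer the robot than the top camera did (one scattered reading aside), which is about the calibration error and inside the 6 mm tolerance.

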